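Click the bench press down to its bushing and hold it

ROBOT

A 6-joint arm with a two-finger parallel gripper is mounted at the origin on the work surface. World frame = base frame: x ahead of the robot, y to its left, z up, the work surface at z = 0. Lengths are in mm, angles in rad, forces in N, time in s.
With the tool pointing down it reaches from about 350 to 775 mm from the base axis. Payload 7.3 kg.
Tool frame: the origin (TCP) lies midway between the tips of the shut fingers; the grasp point (between the pads) lies 19 mm behind it (bot.grip_depth is the distance from the TCP to the grasp point, in mm); z points along the fingers, x is the direction in which the jaws open and shut, and the axes are right-handed (so a half turn about z gives the same grasp; the last joint's range is limited). The gripper opens to 92 mm and grips with 3 to 60 N. Pads are 19 mm wide; open, the fingers measure 130 mm over their backs; the gripper's body (75 mm by 190 mm) begins 47 mm behind the grasp point.
Start: joints at [1.028, 0.342, 1.524, -0, 1.275, -0.146], TCP at [202.884, 484.235, 226.741] pointing down, gripper open.
Joint ranges: [-2.53, 2.53], [-0.77, 2.02], [0.04, 2.7], [-1, 4.14], [0.28, 2.66], [-3.11, 3.11]. Speed limits (rad/s): [2.57, 2.57, 3.14, 3.14, 3.14, 3.14].

INTERFACE

Orientations are given as [roll, pitch, yaw] about the fixed x, y, z axes, in that order (R = Rz(yaw) Ry(pitch) Rx(roll)).
In Python, from plant import bot gives the robot as it stands. The module is installed in compiled form; this text tells all that it offers.
- The arm moves only by the shell command python3 -m inch 'ROWS'. ROWS is JSON, a list that holds one entry, the list of rows, each a list of 7 numbers: the shift along the tool's x, y, z each as a share of 0.2 m, from -1 to 1, then the turn, a rotation vector about the tool's x, y, z each as a share of 45 degrees, from -1 to 1, then the closure, from -1 (fully open) to 1 (shut), so that 0 is half open. A call has exactly 10 rows; each row is the pose to reach, as a shift and turn from the pose commanded when the call began, along the tool's axes at that moment; what a row does not reach only later rows make up. A row lasts 1/8 s, in which the tool goes at most 62.5 mm and 10.7 degrees, less where a joint would pass 70% of its speed; a pose out of reach is approached as far as the arm can. A call with a number of a shift or a turn outside -1 to 1 is refused whole. A call with a gripper value outside its range is refused whole. The fingers move at their own pace and stop on an object; the grip force is fixed at half the most. Time passes only in rows, so rows that repeat a pose let the fingers close, or fill a call up. It gives the time, the measured TCP pose, the force and the opening at its end, in the units of the state.
- bot.get_obs(): the state, without advancing time (a new reading comes with each control period).
- bot.capture(name): name is "scene" or "top" or "wrist"; returns the picture (400x640x3 uint8, red, green, blue); there is no depth.
- bot.camera_params(name): a dict with "fx", "fy", "cx", "cy" (pixels), "R" (3x3) and "t" (3): a world point X has camera coordinates R X + t; the wrist camera has in their place "T_tool_cam" (4x4, takes a point from camera to tool coordinates, whose origin is the TCP and whose axes are the tool frame's). Camera axes: x right, y down, z forward; pixel columns grow to the right and rows downward; lengths in mm; the calibration is good to about 2 mm. A picture is of the moment at which its call begins: read the wrist's pose just before it. camera_params takes no time and is no camera call.
- bot.close_job(): hands the job in, once; it reports no verdict.
The state is a dict: "time": time; "joint_positions": joint angles; "dq": joint speeds; "tau": joint torques, N m; "tool_pos": TCP position; "tcp_rot": TCP orientation; "contact_force": force on the tool from outside, world axes, zero at the start; "moment": the same for the moment, N m; "grip_width": finger opening in mm.
Only numpy, scipy, OpenCV 4.12 (cv2) and the standard library are available. Lean on these libraries where they do the work, as an engineer would, in place of code of your own. Each camera call takes 0.05 s, during which the arm holds its last target.

TASK

Look which brass bushing stands on the anvil of the small bench press, then bring the press down from rest with its sprung ratchet lever, counting the clicks: two for the tall bushing, three for the medium one, four for the short one, and never a click too many. Finish while still holding the lever with the gripper, seated at that click and still, since it springs back when let go; leave the bushings and everything else on the bench where they are.

Things in the scene. Friction and masses are not known exactly. Their poses are not given: they have to be found in the camera images.
- press: the dark steel bench press, fixed; origin on the axis of its column (and of the lever) at table height. Its +x axis runs from the column to the anvil, away from the robot. Base plate 200 x 130 x 12 mm (x -55 to 145), a pin wheel and the lever on top of the column, all below 190 mm except the handle. Each click of the lever lowers the foot 15 mm; at the right count it stands 4 mm above its bushing
- anvil (a point): centre of the anvil's flat top (brass disc, diameter 48 mm, 20 mm above the table), 95 mm from the column axis along the press's +x, right under the round brass press foot. One of the three bushings stands on it
- pivot (a point): on the lever's vertical turning axis, 161 mm above the table. From above, the handle rests 0.5 rad clockwise from the press's -x direction as seen from this pivot (the robot's left side) and advances counter-clockwise round it, to the robot's right. A return spring takes about 6 to 8 N at the handle and throws the lever back when let go: the pawl does not hold it
- handle (a point): half-way up the lever's upright black round handle: diameter 20 mm, spanning 167 to 227 mm above the table, this point at 199 mm, 125 mm from the pivot axis. It stands on the end of a level steel bar of diameter 12 mm (top at 175 mm). Nothing stands beside or above the handle along its whole path
- click_lever (a joint): lever angle about its vertical axis (rad): 0 at rest on its stop, growing as it advances (counter-clockwise from above), end stop 1.35. A sprung pawl rides over a wheel of pins: one click each 0.2094 rad (26 mm at the handle), seated at 0.209, 0.419, 0.628, 0.838; half-way between, the pawl passes a pin: the push at the handle is 7 to 8 N before it and drops by 2 to 4 N after it
- bush_tall_c (a point): centre (half-way up) of the tall plain brass bushing: outer diameter 36 mm, bore 18, height 46 mm. On the anvil: two clicks
- bush_mid_c (a point): centre (half-way up) of the medium plain brass bushing: outer diameter 36 mm, bore 18, height 31 mm. On the anvil: three clicks
- bush_short_c (a point): centre (half-way up) of the short plain brass bushing: outer diameter 36 mm, bore 18, height 16 mm. On the anvil: four clicks. The two bushings not on the anvil stand in a low grey plastic rack to the robot's right of the press
- rod_a: white ceramic bar lying flat, 90 x 14 x 12 mm; a bystander, to be left alone; origin at its underside
- rod_b: white ceramic bar lying flat, 45 x 14 x 12 mm; a bystander, to be left alone; origin at its underside
- fitting: small standing brass pipe fitting, diameter 22, height 32 mm; a bystander, to be left alone; origin at its underside
- driver: screwdriver with black handle, lying; a bystander, to be left alone
- jar: clear jar with white lid, diameter 56, height 75 mm; a bystander, to be left alone; origin at its underside
- carton: off-white carton, 60 x 75 x 100 mm; a bystander, to be left alone; origin at its underside
There are look-alikes about, which are no part of the job. What is shaped like the part that bears bush_short_c but white is not meant.

How it is judged (in metres and radians):
On the way, in this order (a step that is already met when the one before it is completed fails the run):
1. the lever is advanced over its first click by the gripper (value of joint click_lever above 0.105 rad and contact force between the fingers and click_lever above 0.5 N).
2. the lever is at the click that belongs to the bushing on the anvil (((horizontal distance between bush_tall_c and anvil below 0.015 m and value of joint click_lever between 0.339 and 0.499 rad) or (horizontal distance between bush_mid_c and anvil below 0.015 m and value of joint click_lever between 0.548 and 0.708 rad) or (horizontal distance between bush_short_c and anvil below 0.015 m and value of joint click_lever between 0.758 and 0.918 rad))), for 0.3 s.
At the end, for the whole second after the job is handed in: The bushing from the start still stands on the anvil (within 15 mm of its centre) and the lever is within 0.08 rad of two, three or four clicks (0.419 tall, 0.628 medium, 0.838 short), at rest (below 0.1 rad/s), with the gripper's fingers on it with more than 1 N (((horizontal distance between bush_tall_c and anvil below 0.015 m and value of joint click_lever between 0.339 and 0.499 rad) or (horizontal distance between bush_mid_c and anvil below 0.015 m and value of joint click_lever between 0.548 and 0.708 rad) or (horizontal distance between bush_short_c and anvil below 0.015 m and value of joint click_lever between 0.758 and 0.918 rad)) and contact force between the fingers and click_lever above 1 N and velocity of joint click_lever between -0.1 and 0.1 rad/s); the arm keeps its last pose, push and grip.
It fails at once if the lever goes over the pin of one click too many (more than 0.12 rad past the right click) ((horizontal distance between bush_tall_c and anvil below 0.015 m and value of joint click_lever above 0.539 rad) or (horizontal distance between bush_mid_c and anvil below 0.015 m and value of joint click_lever above 0.748 rad) or (horizontal distance between bush_short_c and anvil below 0.015 m and value of joint click_lever above 0.958 rad)).
It fails at once if a bushing is moved by more than 15 mm (distance of any of bush_tall_c, bush_mid_c, bush_short_c from where it was at the start of the episode above 0.015 m).
It fails at once if a bystander is moved by more than 30 mm (distance of any of rod_a, rod_b, fitting, driver, jar, carton from where it was at the start of the episode above 0.03 m).
It also fails if it takes over 38 s, if anything falls off the work surface, if the arm or the gripper's body presses on something with over 40 N, if the wrist force passes 120 N, or if a joint passes its speed limit or range.

## Working session

There is one attempt and no reset: what is moved stays moved. The work goes in short steps, Python scripts to look and compute and a shell command to move; the robot and the scene stay as the last step left them, time stands still between calls to the robot, and variables do not carry over. Pictures are saved under pics/ and viewed, and the job is handed in when it is done.

```bash
mkdir -p pics
python3 - <<'E'
from plant import bot
import cv2
print(bot.get_obs())
for n in("scene","top","wrist"):
    im=bot.capture(n); cv2.imwrite(f"pics/{n}0.png",im[:,:,::-1]); print(n,bot.camera_params(n))
E
```

```text
{'time': 0.0, 'joint_positions': array([ 1.02803347e+00,  3.42703715e-01,  1.52502891e+00, -1.25479810e-05,
        1.27539967e+00, -1.45984268e-01]), 'dq': array([-0.00020964, -0.00080798,  0.0001119 ,  0.00065196,  0.00053209,
        0.00040502]), 'tau': array([ 2.70572364e-04, -4.31245279e+01, -2.44220781e+01,  7.16474955e-02,
        5.59645495e-02, -1.53433466e-04]), 'tool_pos': array([202.64507646, 483.86503566, 226.05068228]), 'tcp_rot': array([-3.14138056e+00,  1.52500704e-03,  1.17402156e+00]), 'contact_force': array([-0.27711362,  0.52219977,  0.35637259]), 'moment': array([-0.01418396,  0.00220802, -0.04171991]), 'grip_width': 91.588203799262}
scene {'fx': 466.26821913543614, 'fy': 466.26821913543614, 'cx': 319.6642400258947, 'cy': 199.89100175734927, 'R': array([[ 0.33378416,  0.94264086,  0.0040419 ],
       [ 0.56342179, -0.1960634 , -0.80256777],
       [-0.75574071,  0.2701617 , -0.59654726]]), 't': array([-152.18545257, -195.0536905 , 1753.40639964])}
top {'fx': 409.4717021057175, 'fy': 409.4717021057175, 'cx': 320.72781785286907, 'cy': 198.56017026162579, 'R': array([[-0.00715791, -0.99995431, -0.00633624],
       [-0.99940513,  0.00736747, -0.03369135],
       [ 0.0337365 ,  0.00609131, -0.9994122 ]]), 't': array([ -31.69432748,  554.83027497, 1174.77958325])}
wrist {'fx': 290.0565565314145, 'fy': 290.0565565314145, 'cx': 321.33110153775357, 'cy': 200.3058594975544, 'T_tool_cam': array([[ 9.99999935e-01, -1.58368886e-04, -3.22960212e-04,
         2.16376966e-01],
       [ 2.44535697e-04,  9.57778456e-01,  2.87507162e-01,
        -7.84552092e+01],
       [ 2.63792145e-04, -2.87507223e-01,  9.57778433e-01,
        -1.58370562e+02],
       [ 0.00000000e+00,  0.00000000e+00,  0.00000000e+00,
         1.00000000e+00]])}
```

View pics/scene0.png

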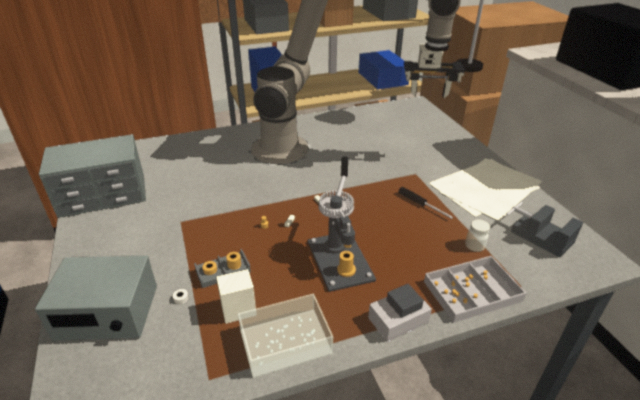

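View pics/top0.png

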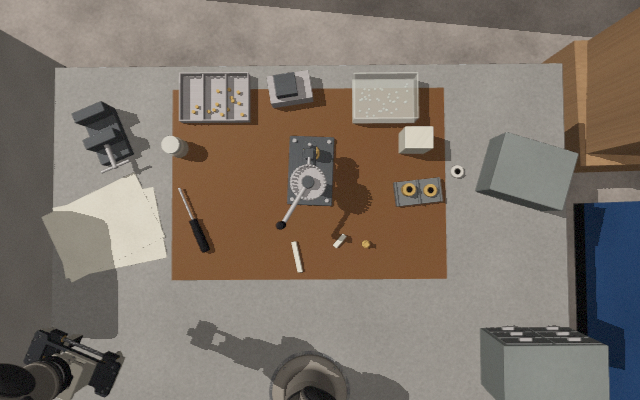

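View pics/wrist0.png

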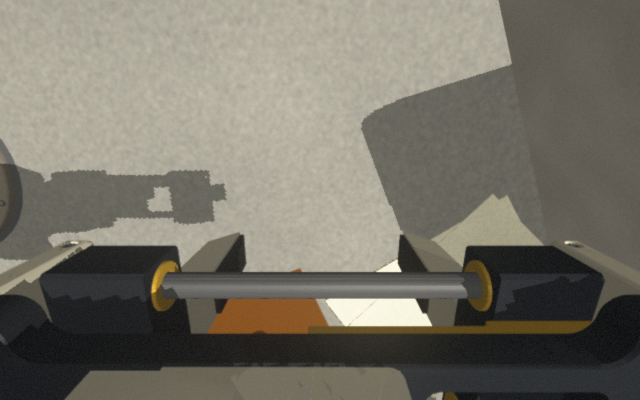

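The scene view shows the press near (340,235), with a brass bushing on the anvil at about (346,263) and two bushings in the rack at (210,267) and (234,260). The white ring at (180,296) is a look-alike. In the top view the handle is at about (281,225) and the pivot at about (308,182). I'll enlarge these areas.

Run:
```python
import cv2,numpy as np
s=cv2.imread("pics/scene0.png");t=cv2.imread("pics/top0.png")
a=cv2.resize(s[145:295,295:395],None,fx=4,fy=4,interpolation=cv2.INTER_CUBIC)
b=cv2.resize(s[240:300,180:280],None,fx=4,fy=4,interpolation=cv2.INTER_CUBIC)
c=np.zeros((600,800,3),np.uint8);c[:,:400]=a;c[:240,400:]=b;cv2.imwrite("pics/c1.png",c)
cv2.imwrite("pics/c2.png",cv2.resize(t[130:240,260:380],None,fx=5,fy=5,interpolation=cv2.INTER_CUBIC))
```

```text
(no output)
```

View pics/c1.png

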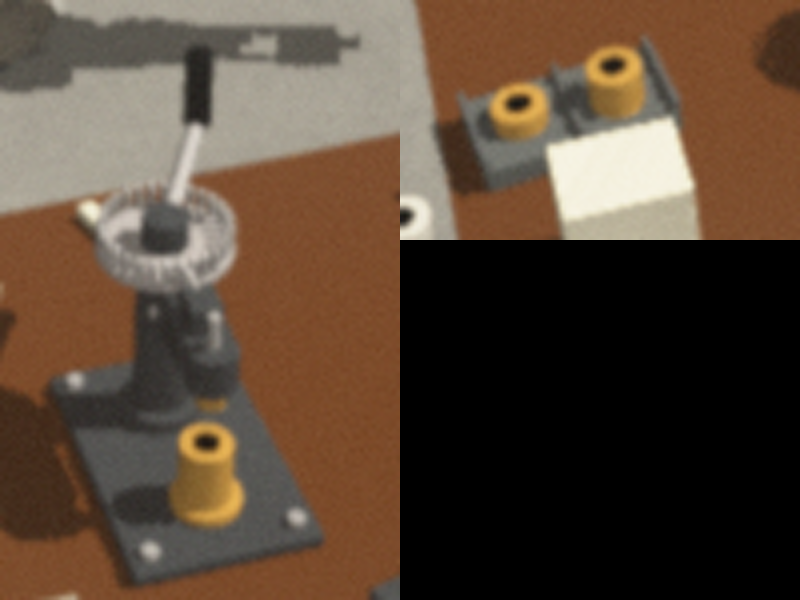

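View pics/c2.png

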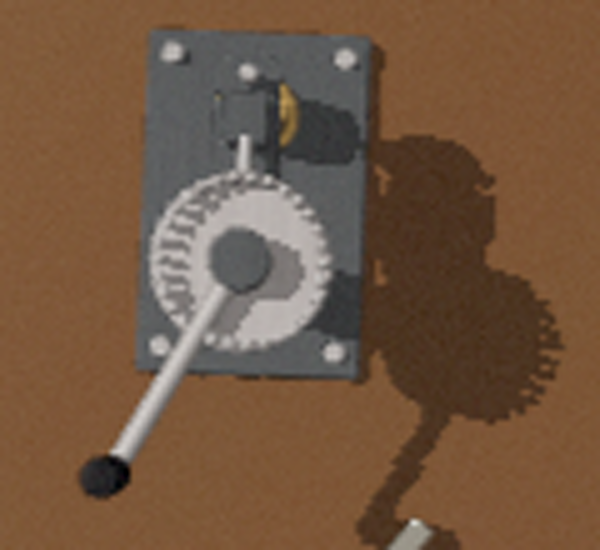

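```bash
cat > h.py <<'E'
import numpy as np,cv2
from plant import bot
def P(n,X):
    c=bot.camera_params(n);q=(c['R']@np.atleast_2d(X).T).T+c['t']
    return np.c_[c['fx']*q[:,0]/q[:,2]+c['cx'],c['fy']*q[:,1]/q[:,2]+c['cy']]
def ray(n,u):
    c=bot.camera_params(n);d=c['R'].T@np.array([(u[0]-c['cx'])/c['fx'],(u[1]-c['cy'])/c['fy'],1]);return -c['R'].T@c['t'],d
def onz(n,u,z):
    o,d=ray(n,u);return o+d*(z-o[2])/d[2]
def tri(us):
    A=np.zeros((3,3));b=np.zeros(3)
    for n,u in us:
        o,d=ray(n,u);d=d/np.linalg.norm(d);M=np.eye(3)-np.outer(d,d);A+=M;b+=M@o
    X=np.linalg.solve(A,b);return X,[np.round(P(n,X)[0]-u,1) for n,u in us]
T=lambda x,y:(260+x/5,130+y/5)
S=lambda x,y:(295+x/4,145+y/4)
E
python3 - <<'E'
from h import *
np.set_printoptions(precision=1,suppress=True)
C=[onz("top",T(*p),12) for p in[(150,30),(372,38),(138,370),(357,380)]]
for c in C:print("top",c)
for p in[(50,382),(137,575),(322,535)]:print("scene",onz("scene",S(*p),12))
print("hub",tri([("top",T(241,260)),("scene",S(165,210))]))
print("handle top",tri([("top",T(103,476)),("scene",S(199,52))]))
print("bush top", [onz("scene",S(207,442),z) for z in(36,51,66)])
E
```

```text
top [736.7  52.1  12. ]
top [731.  -76.6  12. ]
top [539.5  59.9  12. ]
top [532.8 -66.4  12. ]
scene [543.4 -67.5  12. ]
scene [734.2 -73.   12. ]
scene [741.3  51.3  12. ]
hub (array([590.6,  -4.7, 180.3]), [array([-0.5, -0.2]), array([-0.5,  0. ])])
handle top (array([485.6,  59.4, 225.2]), [array([-0.6, -0.2]), array([-0.5,  0. ])])
bush top [array([660. ,   3.6,  36. ]), array([674.5,  -2.9,  51. ]), array([689. ,  -9.4,  66. ])]
```

Run:
```python
from h import *
s=cv2.imread("pics/scene0.png");k=6
out=[]
th=np.linspace(0,2*np.pi,60)
for h in(46,31,16):
    z=cv2.resize(s[235:285,320:375],None,fx=k,fy=k,interpolation=cv2.INTER_CUBIC)
    for r,zz,col in((24,20,(0,255,0)),(18,20,(255,0,255)),(18,20+h,(255,255,0))):
        q=P("scene",np.c_[686+r*np.cos(th),-10+r*np.sin(th),0*th+zz])
        cv2.polylines(z,[np.int32((q-[320,235])*k)],True,col,1)
    out.append(z[:,40:300])
cv2.imwrite("pics/c3.png",np.hstack(out))
```

```text
(no output)
```

View pics/c3.png

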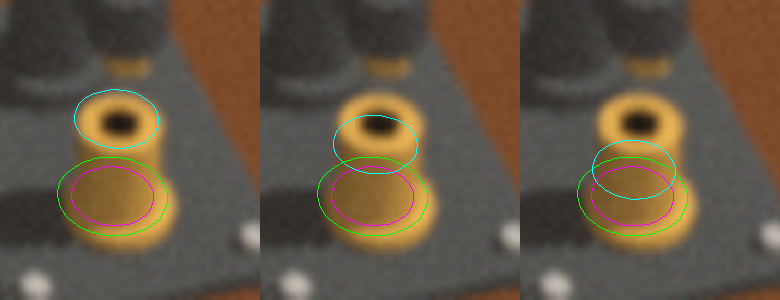

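The bushing on the anvil is the tall one: the cyan 46 mm outline fits its top, while 31 mm and 16 mm do not. The rack's two bushings are clearly the shorter ones. That means **two clicks, target 0.419 rad**. Pivot is about (591,-5.5) and the handle rests at about (485,59). I'll move above the handle first.

```bash
python3 -m inch '[[[-0.1,0.15,-0.1,0,0,0,-1],[-0.22,0.33,-0.2,0,0,0,-1],[-0.35,0.5,-0.2,0,0,0,-1],[-0.48,0.68,-0.2,0,0,0,-1],[-0.6,0.86,-0.2,0,0,0,-1],[-0.7,1,-0.2,0,0,0,-1],[-0.7,1,-0.2,0,0,0,-1],[-0.7,1,-0.2,0,0,0,-1],[-0.7,1,-0.2,0,0,0,-1],[-0.7,1,-0.2,0,0,0,-1]]]'
python3 -m inch '[[[-0.1,0.15,0,0,0,0,-1],[-0.22,0.33,0,0,0,0.05,-1],[-0.35,0.5,0,0,0,0.1,-1],[-0.46,0.66,0,0,0,0.15,-1],[-0.56,0.8,0,0,0,0.19,-1],[-0.6,0.9,0,0,0,0.19,-1],[-0.6,0.9,0,0,0,0.19,-1],[-0.6,0.9,0,0,0,0.19,-1],[-0.6,0.9,0,0,0,0.19,-1],[-0.6,0.9,0,0,0,0.19,-1]]]'
python3 - <<'E'
from h import *
print(bot.get_obs())
w=bot.capture("wrist");cv2.imwrite("pics/w1.png",w[:,:,::-1])
E
```

```text
time: 1.4
tool_pos: [332.8, 278.4, 266.7]
tcp_rot: [-3.141, -0.0, 1.175]
contact_force: [-0.2, -0.4, 0.0]
grip_width: 91.7
time: 2.65
tool_pos: [452.5, 98.2, 266.9]
tcp_rot: [3.142, -0.0, 1.026]
contact_force: [-0.4, -0.3, 0.7]
grip_width: 91.6
{'time': 2.65, 'joint_positions': array([ 4.78234754e-02,  1.96109237e-01,  1.61206856e+00,  1.91578644e-04,
        1.33319900e+00, -9.78176658e-01]), 'dq': array([-0.00464226,  0.00134716, -0.00051663, -0.0009264 ,  0.00078482,
        0.00037503]), 'tau': array([ 9.49190377e-03, -3.57899129e+01, -2.49783379e+01,  1.75229763e-02,
        8.87782057e-02,  2.27670476e-03]), 'tool_pos': array([452.54678231,  98.20561765, 266.85413121]), 'tcp_rot': array([ 3.14151761e+00, -2.75015120e-04,  1.02595507e+00]), 'contact_force': array([-0.39065853, -0.28488113,  0.65405109]), 'moment': array([ 0.03682906, -0.02794224,  0.00869958]), 'grip_width': 91.64377455275057}
```

View pics/w1.png

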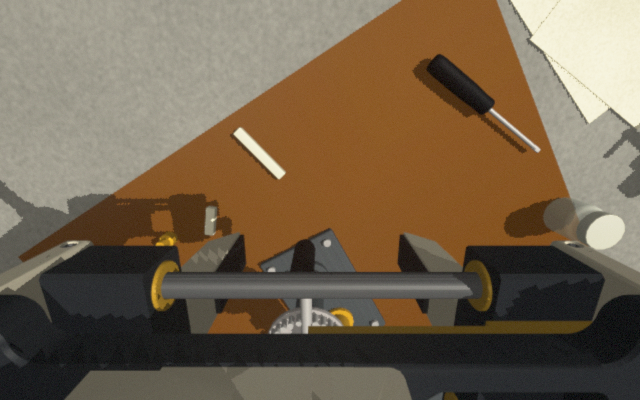

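The wrist view shows the black handle at about (306,243) to (306,295), between the fingers. I'll compare that with where my estimate projects.

```bash
cat >> h.py <<'E'
from scipy.spatial.transform import Rotation as Ro
def wcam(o):
    M=np.eye(4);M[:3,:3]=Ro.from_euler('xyz',o['tcp_rot']).as_matrix();M[:3,3]=o['tool_pos']
    return M@bot.camera_params("wrist")["T_tool_cam"]
def PW(o,X):
    c=bot.camera_params("wrist");q=(np.linalg.inv(wcam(o))@np.append(X,1))[:3]
    return c['fx']*q[0]/q[2]+c['cx'],c['fy']*q[1]/q[2]+c['cy']
E
python3 - <<'E'
from h import *
o=bot.get_obs();print(o['time'])
for z in(227,199,175):print(z,PW(o,[485,59.4,z]))
d=np.array([485,59.4,0])-o['tool_pos'];y=o['tcp_rot'][2]
print("tool shift",d[0]*np.cos(y)+d[1]*np.sin(y),d[0]*np.sin(y)-d[1]*np.cos(y))
w=cv2.imread("pics/w1.png");cv2.imwrite("pics/w1c.png",cv2.resize(w[225:345,240:380],None,fx=5,fy=5,interpolation=cv2.INTER_CUBIC))
E
```

```text
2.7
227 (np.float64(300.3751895754504), np.float64(282.25302123579536))
199 (np.float64(302.5978930513736), np.float64(264.3306703517819))
175 (np.float64(304.1592335031155), np.float64(251.74109566103317))
tool shift -16.2936674974657 47.742833513190234
```

View pics/w1c.png

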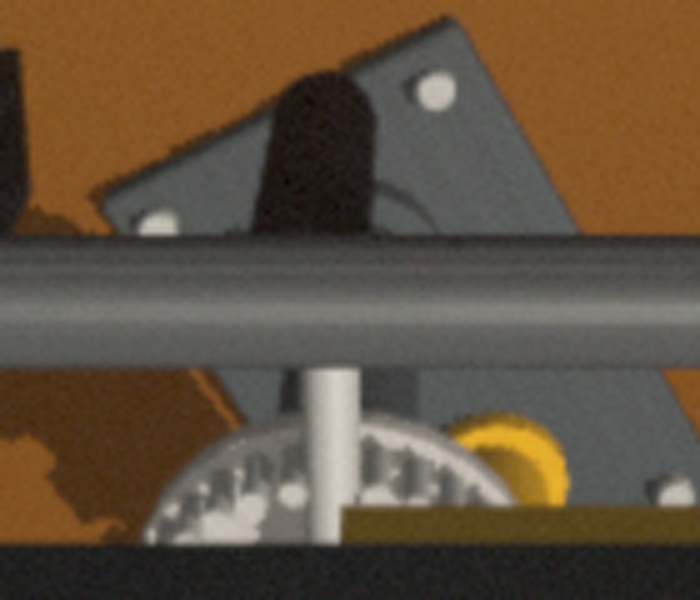

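The prediction matches: at z=199 the handle column is 303 and the projection gives 302.6. I'll shift over it and then go down.

```bash
python3 -m inch '[[[-0.04,0.12,0,0,0,0,-1],[-0.08,0.24,0,0,0,0,-1],[-0.08,0.24,0,0,0,0,-1],[-0.08,0.24,0.1,0,0,0,-1],[-0.08,0.24,0.2,0,0,0,-1],[-0.08,0.24,0.3,0,0,0,-1],[-0.08,0.24,0.36,0,0,0,-1],[-0.08,0.24,0.4,0,0,0,-1],[-0.08,0.24,0.4,0,0,0,-1],[-0.08,0.24,0.4,0,0,0,-1]]]'
python3 - <<'E'
from h import *
for n in("wrist","scene"):
  w=bot.capture(n)[:,:,::-1]
  if n=="scene": w=cv2.resize(w[60:260,230:480],None,fx=3,fy=3)
  cv2.imwrite(f"pics/{n}2.png",w)
E
```

```text
time: 3.95
tool_pos: [486.0, 59.0, 187.3]
tcp_rot: [3.141, -0.001, 1.025]
contact_force: [0.1, -0.1, 0.8]
grip_width: 91.7
```

View pics/wrist2.png

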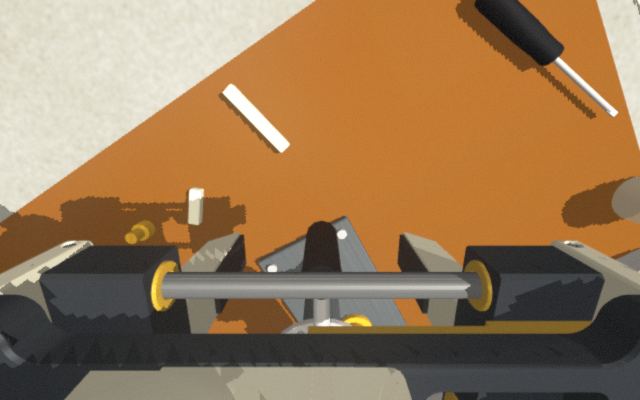

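View pics/scene2.png

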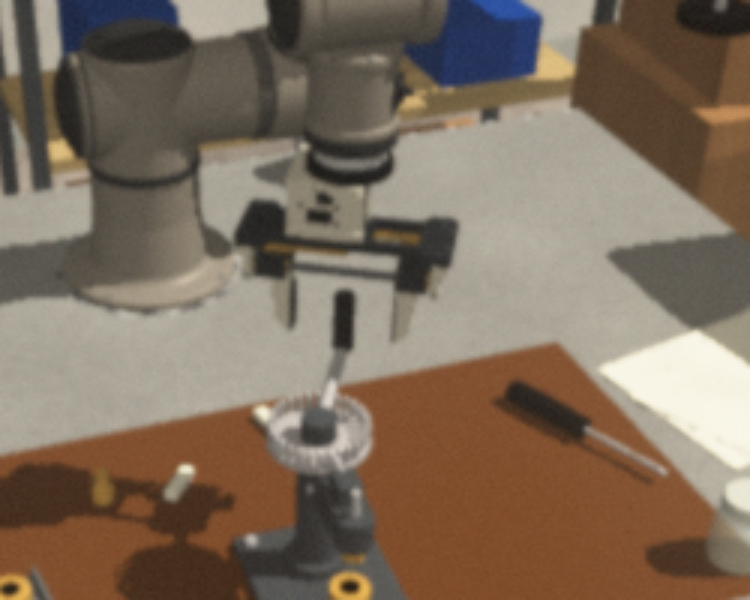

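The handle stands centred between the fingers, at column 321 in the wrist view. I'll close the gripper.

```bash
python3 -m inch '[[[0,0,0,0,0,0,1],[0,0,0,0,0,0,1],[0,0,0,0,0,0,1],[0,0,0,0,0,0,1],[0,0,0,0,0,0,1],[0,0,0,0,0,0,1],[0,0,0,0,0,0,1],[0,0,0,0,0,0,1],[0,0,0,0,0,0,1],[0,0,0,0,0,0,1]]]'
python3 - <<'E'
from h import *
o=bot.get_obs();print(o['contact_force'],o['tool_pos'],o['tcp_rot'])
p=np.array([591,-5.5]);h=o['tool_pos'][:2]
print("r",np.linalg.norm(h-p),np.arctan2(*(h-p)[::-1]))
def shift(a,c=1):
    y=o['tcp_rot'][2];v=h-p
    R=np.array([[np.cos(a),-np.sin(a)],[np.sin(a),np.cos(a)]]);d=R@v-v
    return np.round([(d[0]*np.cos(y)+d[1]*np.sin(y))/200,(d[0]*np.sin(y)-d[1]*np.cos(y))/200,-a/(np.pi/4)],3)
for a in np.arange(.05,.46,.0465):print(round(a,3),shift(a))
print(shift(.2094),shift(.419))
E
```

```text
time: 5.3
tool_pos: [485.6, 59.1, 186.7]
tcp_rot: [3.142, -0.0, 1.025]
contact_force: [1.2, 0.4, -1.5]
grip_width: 19.6
[ 1.15178473  0.44550404 -1.52528369] [485.63641031  59.06947698 186.72130984] [ 3.14158818e+00 -2.68559960e-04  1.02480270e+00]
r 123.57468749589918 2.5917960950881254
0.05 [-0.031  0.001 -0.064]
0.096 [-0.06   0.003 -0.123]
0.143 [-0.088  0.006 -0.182]
0.19 [-0.116  0.011 -0.241]
0.236 [-0.145  0.017 -0.3  ]
0.282 [-0.172  0.024 -0.36 ]
0.329 [-0.2    0.032 -0.419]
0.376 [-0.227  0.042 -0.478]
0.422 [-0.253  0.053 -0.537]
[-0.128  0.013 -0.267] [-0.252  0.052 -0.533]
```

The handle is gripped at 19.6 mm. Now the first click, 0.209 rad along the arc, with the tool turning along.

```bash
python3 -m inch '[[[-0.02,0,0,0,0,-0.04,1],[-0.04,0,0,0,0,-0.08,1],[-0.06,0.003,0,0,0,-0.12,1],[-0.075,0.004,0,0,0,-0.155,1],[-0.09,0.006,0,0,0,-0.185,1],[-0.105,0.009,0,0,0,-0.215,1],[-0.12,0.012,0,0,0,-0.245,1],[-0.128,0.013,0,0,0,-0.267,1],[-0.128,0.013,0,0,0,-0.267,1],[-0.128,0.013,0,0,0,-0.267,1]]]'
python3 - <<'E'
from h import *
o=bot.get_obs()
p=np.array([591,-5.5]);h=o['tool_pos'][:2]
print("r",np.linalg.norm(h-p),"lever",np.arctan2(*(h-p)[::-1])-2.5918)
f=o['contact_force'];v=(h-p)/np.linalg.norm(h-p);print("Ft",-f[0]*v[1]+f[1]*v[0],"Fr",f[:2]@v,"yaw",o['tcp_rot'][2])
w=bot.capture("top")[:,:,::-1];cv2.imwrite("pics/t3.png",cv2.resize(w[130:250,260:380],None,fx=5,fy=5))
w=bot.capture("scene")[:,:,::-1];cv2.imwrite("pics/s3.png",cv2.resize(w[100:300,230:480],None,fx=3,fy=3))
E
```

```text
time: 6.55
tool_pos: [474.7, 36.0, 186.8]
tcp_rot: [3.141, -0.001, 1.234]
contact_force: [2.4, 3.6, -0.2]
grip_width: 19.4
r 123.4319756700313 lever 0.20722460374226603
Ft -4.246662571051917 Fr -1.0768174383474678 yaw 1.234320148000839
```

View pics/s3.png

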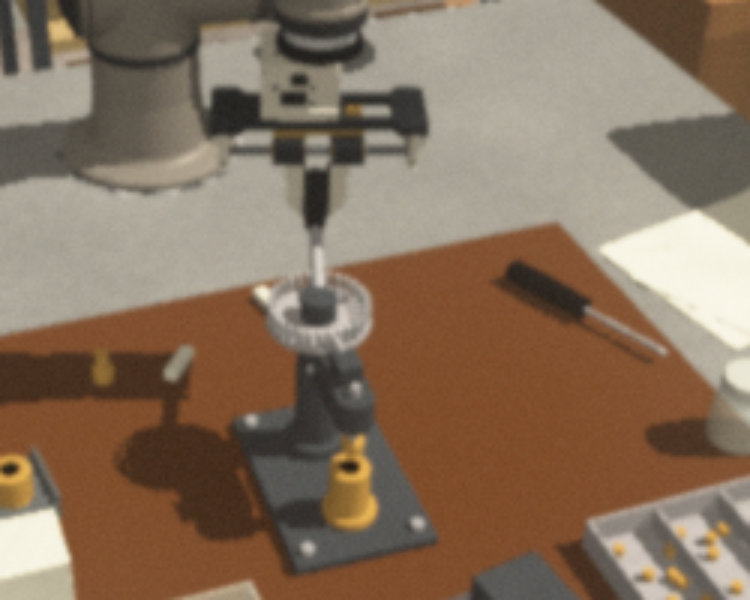

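After the first click the lever is at 0.207 rad, the push has dropped to 4.2 N, and the foot is lower with a clear gap left above the bushing. Second click, along the same arc.

```bash
python3 -m inch '[[[-0.02,0,0,0,0,-0.04,1],[-0.04,0,0,0,0,-0.08,1],[-0.06,0.003,0,0,0,-0.12,1],[-0.075,0.004,0,0,0,-0.155,1],[-0.09,0.006,0,0,0,-0.185,1],[-0.105,0.009,0,0,0,-0.215,1],[-0.12,0.012,0,0,0,-0.245,1],[-0.128,0.013,0,0,0,-0.267,1],[-0.128,0.013,0,0,0,-0.267,1],[-0.128,0.013,0,0,0,-0.267,1]]]'
python3 - <<'E'
from h import *
o=bot.get_obs()
p=np.array([591,-5.5]);h=o['tool_pos'][:2]
print("r",np.linalg.norm(h-p),"lever",np.arctan2(*(h-p)[::-1])-2.5918)
f=o['contact_force'];v=(h-p)/np.linalg.norm(h-p);print("Ft",-f[0]*v[1]+f[1]*v[0],"Fr",f[:2]@v,"yaw",o['tcp_rot'][2],abs(o['dq']).max())
w=bot.capture("scene")[:,:,::-1];cv2.imwrite("pics/s4.png",cv2.resize(w[120:290,280:400],None,fx=3.5,fy=3.5,interpolation=cv2.INTER_CUBIC))
w=bot.capture("top")[:,:,::-1];cv2.imwrite("pics/t4.png",cv2.resize(w[130:250,260:380],None,fx=4,fy=4,interpolation=cv2.INTER_CUBIC))
E
```

```text
time: 7.9
tool_pos: [468.8, 11.0, 186.7]
tcp_rot: [3.141, -0.001, 1.444]
contact_force: [2.5, 4.2, -1.6]
grip_width: 19.3
r 123.33495295673079 lever 0.41555645194126356
Ft -4.483899681042474 Fr -1.9437683677354731 yaw 1.4439457892291336 0.0018197200592724866
```

View pics/s4.png

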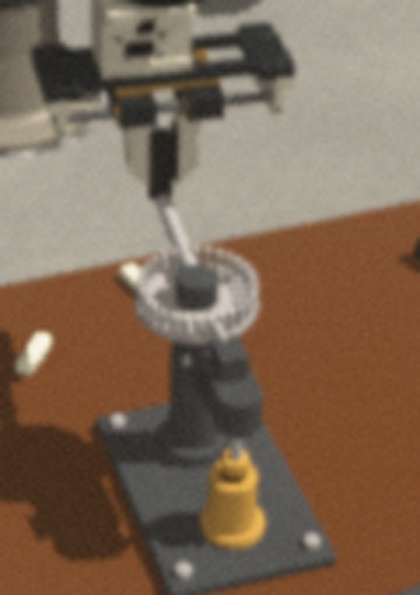

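View pics/t4.png

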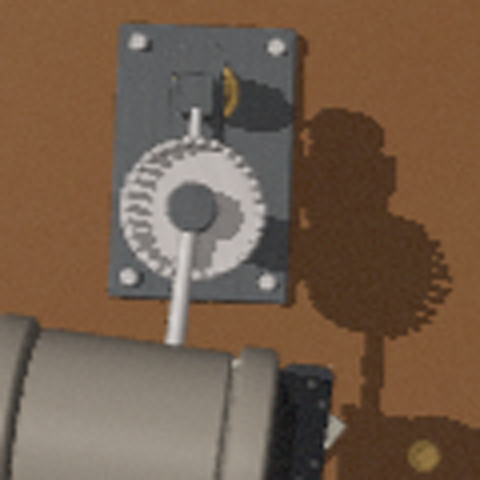

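The lever is at 0.416 rad by the gripper pose. The bar in the top view agrees: about 0.12 rad off straight, 0.127 expected. The foot hangs just above the tall bushing. I'll hold still for one call, check again and hand in.

```bash
python3 -m inch '[[[0,0,0,0,0,0,1],[0,0,0,0,0,0,1],[0,0,0,0,0,0,1],[0,0,0,0,0,0,1],[0,0,0,0,0,0,1],[0,0,0,0,0,0,1],[0,0,0,0,0,0,1],[0,0,0,0,0,0,1],[0,0,0,0,0,0,1],[0,0,0,0,0,0,1]]]'
python3 - <<'E'
from h import *
o=bot.get_obs();h=o['tool_pos'][:2]-[591,-5.5]
a=np.arctan2(h[1],h[0])-2.5918;print(a,o['contact_force'],o['grip_width'],abs(o['dq']).max())
if abs(a-.419)<.03 and o['grip_width']>18: print(bot.close_job())
E
```

```text
time: 9.25
tool_pos: [468.8, 11.0, 186.7]
tcp_rot: [3.141, -0.001, 1.444]
contact_force: [3.1, 5.1, -1.3]
grip_width: 19.5
0.41535505284139695 [ 3.09975644  5.1226943  -1.27911998] 19.46143274741852 0.0009629093060652364
the job is handed in; nothing more can be done
None
```

I brought the press down two clicks for the tall bushing and handed the job in at 9.25 s, with the gripper still holding the lever. I was given no verdict.

- **Which bushing:** the 46 mm outline fitted the bushing on the anvil to within 1–2 pixels. The 31 mm and 16 mm outlines were clearly off, and the two bushings in the rack are the shorter ones.
- **Lever:** I gripped the handle and stepped it along its arc one click at a time. The push had fallen to about 4.2 N after the first click and 4.5 N after the second, consistent with the pawl having passed its pin each time.
- **Last check before hand-in:** the gripper pose put the lever at 0.415 rad against a target of 0.419. The arm was still (joint speeds under 0.001 rad/s), the grip was 19.5 mm on the 20 mm handle, and the lever was pushing back with about 6 N.
- **Pictures after the second click:** the bar angle agreed with the lever estimate. The foot stood just above the bushing, which was still on the anvil. I moved nothing else on the bench.

No check failed. The pivot-to-handle distance measured 123.5 mm against the stated 125 mm, and the base-plate fit was off by 2–3 mm. Both are small against the 10 mm margin at the handle.

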